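# Put the blue trivet away in the rack

### The arm

A 7-joint arm with a two-finger parallel gripper is mounted at the origin on the work surface. World frame = base frame: x ahead of the robot, y to its left, z up, the work surface at z = 0. Lengths are in m, angles in rad, forces in N, time in s.
With the tool pointing down it reaches from about 0.425 to 0.875 m from the base axis. Payload 4.7 kg.
Tool frame: the origin (TCP) lies on the mounting face of the last link; the fingertips stand 173 mm ahead of it and the grasp point (between the pads) lies 155 mm ahead of it (manip.hold_point_z is the distance from the TCP to the grasp point, in m); z points along the fingers, y is the line along which they close (so a half turn about z gives the same grasp; the last joint's range is limited). The gripper opens to 85 mm and grips with 20 to 120 N. Pads are 22 mm wide; open, the fingers measure 114 mm over their backs; the gripper's body (76 mm by 85 mm) begins 54 mm behind the grasp point. The pads swing forward as they close: fully open they stand 13 mm farther back than shut.
Start: joints at [-1.283, 0.321, -0.07, 1.45, 0.023, 1.371, -0.057], TCP at [0.176, 0.626, 0.405] pointing down, gripper open.
Joint ranges: [-2.86, 2.86], [-0.3, 2.09], [-1.38, 1.24], [0.06, 2.45], [-1.56, 4.7], [0.09, 2.05], [-2.69, 2.69]. Speed limits (rad/s): [2.57, 2.57, 3.14, 3.14, 3.14, 3.14, 3.14].

### API

Orientations are given as a unit quaternion [x, y, z, w].
In Python, from station import monitor, eyes, manip gives the robot as it stands. The module is installed in compiled form; this text tells all that it offers.
- The arm moves only by the tool arm_command, never from a script. Its argument "targets" is text: rows parted by semicolons, each of 5 numbers parted by spaces: the shift along the tool's x, y, z in m, then the turn about the tool's z in rad, then the closure, from 0 (fully open) to 1 (shut). A call has 1 to 10 rows; each row is the pose to reach, as a shift and turn from the pose commanded when the call began, along the tool's axes at that moment; what a row does not reach only later rows make up. A row lasts 1/10 s, in which the tool goes at most 50 mm and 8.59 degrees, less where a joint would pass 70% of its speed; a pose out of reach is approached as far as the arm can. A call with a gripper value outside its range is refused whole. The fingers move at their own pace and stop on an object; the grip force is fixed at half the most. Time passes only in rows, so rows that repeat a pose let the fingers close. It gives the time, the measured TCP pose, the force, the opening and the grip force at its end, in the units of the state.
- monitor.read_state(): the state, without advancing time (a new reading comes with each control period).
- eyes.snapshot(name): name is "scene" or "top" or "wrist"; returns a dict with "img" (400x640x3 uint8, red, green, blue), "intrinsics" (3x3 intrinsics, pixels), "pose" (4x4, takes a point from camera to world coordinates); the wrist camera has in their place "tool_from_camera" (4x4, takes a point from camera to tool coordinates, whose origin is the TCP and whose axes are the flange's). Camera axes: x right, y down, z forward; pixel columns grow to the right and rows downward; lengths in m; the calibration is good to about 2 mm. A picture is of the moment at which its call begins: read the wrist's pose just before it. There is no depth.
- manip.sign_off(): hands the job in; it is judged then, once.
Trained networks look in the newest picture that a camera, given by its name, has taken for a name from the list of things; names that differ only in an ending like _2 or _b are one class to them, and where a whole thing is asked for, a point or a joint stands for the part that bears it (a point fixed in the world has none). Each returns a list of dicts, best first, with "score" (0 to 1); they miss things now and then, are a little off and sometimes report something else, mostly with a low value. They report only what shows in the picture. A call takes as long as a camera call. They do not tell look-alikes from the thing itself.
- eyes.outline_of(name, camera): "pixels" (400x640 bool, what is visible of it) and "pixel" ([column, row] in pixels, amid what is visible of it).
- eyes.spot_point(name, camera): "pixel" ([column, row] in pixels: a listed point, or the origin of a listed thing).
The state is a dict: "clock": time; "joint_positions": joint angles; "joint_velocities": joint speeds; "joint_efforts": joint torques, N m; "eef_pos": TCP position; "eef_rot": TCP orientation; "force": force on the tool from outside, world axes, zero at the start; "moment": the same for the moment, N m; "opening": finger opening in m; "grasp_force": force on a finger pad.
Only numpy, scipy, OpenCV 4.12 (cv2) and the standard library are available. Lean on these libraries where they do the work, as an engineer would, in place of code of your own. Each camera call takes 0.05 s, during which the arm holds its last target. There are 200 camera calls.

### The job

Take the blue tile trivet out of the slanted stand and put it away in the empty slot of the wooden rack: bring its lower edge into the mouth of the slot while it still leans, much as it leaned in the stand, then straighten it upright, let it down fully home in the middle of the slot and let go. Leave the yellow and green trivets where they are in the stand.

Things in the scene. Friction and masses are not known exactly. Their poses are not given: they have to be found in the camera images.
- trivet_blue: Blue tile, 90 wide x 110 high x 10 mm, 0.2 kg. Origin: centre of its lower edge face; z up the tile, y along its width, x through it. Starts in a bay of a light wooden stand, lower edge 24 mm above the table, leaning 0.35 rad (20 deg), top away from the robot (z axis tips to +x), 15 mm from its neighbours; backrest on its +x side 55 mm up the tile, 5 mm lip on its -x side; upper 50 mm free.
- trivet_yellow: Yellow trivet of the same size, in another bay of the stand; axes as for the blue one. To be left there.
- trivet_green: Green trivet of the same size, in another bay of the stand; axes as for the blue one. To be left there.
- slot (a point): Centre of the floor of the brown rack's empty slot, 10 mm above the table; z up, y along the slot, x across. Slot 14 mm wide, 120 long, ends open; walls upright to 28 mm above this point, then flaring at 45 deg to a mouth 38 wide at 40 mm, the rack's top. A parallel slot 90 mm away on -x holds a fixed white tile, 110 mm high. The blue tile stands here upright, width along y, either face forward.
Things that resemble listed ones, but are neither listed nor needed, are in the scene too. There is more than one size of the trivet_blue; the one meant has the size given above.

How it is judged:
By the outcome, as a careful person would: the job done as asked, in the order asked, and still so for the second after the job is handed in, with the robot touching nothing.
It also fails if it takes over 38 s, if anything falls off the work surface, if the arm or the gripper's body presses on something with over 40 N, if the wrist force passes 120 N, or if a joint passes its speed limit or range.

## Working session

There is one attempt and no reset: what is moved stays moved. The work goes in short steps, Python scripts to look and compute and a tool call to move; the robot and the scene stay as the last step left them, time stands still between calls to the robot, and variables do not carry over. Pictures are saved under pics/ and viewed, at most 10 in all, crops included, and the job is handed in when it is done.

Besides the shell and the picture viewer there is one more tool, called after ">>>" by a JSON object that holds its "op" and its "data". arm_command: Moves the arm, as the interface text tells. Its arguments: {"type":"object","properties":{"targets":{"type":"string"}},"required":["targets"]}

```bash
mkdir -p pics; cat > h.py <<'E'
import numpy as np, cv2
from scipy.spatial.transform import Rotation as R
from station import monitor, eyes, manip
def snap(n,f=None):
    s=monitor.read_state(); d=eyes.snapshot(n)
    if 'pose' not in d:
        T=np.eye(4);T[:3,:3]=R.from_quat(s['eef_rot']).as_matrix();T[:3,3]=s['eef_pos']
        d['pose']=T@d['tool_from_camera']
    if f: cv2.imwrite('pics/'+f,d['img'][:,:,::-1])
    return d
def ray(d,p):
    v=np.linalg.inv(d['intrinsics'])@[p[0],p[1],1.]; return d['pose'][:3,3],d['pose'][:3,:3]@v
def atz(d,p,z):
    o,v=ray(d,p); return o+v*(z-o[2])/v[2]
def proj(d,X):
    X=np.atleast_2d(X); c=(X-d['pose'][:3,3])@d['pose'][:3,:3]; u=c@d['intrinsics'].T; return u[:,:2]/u[:,2:]
E
python3 - <<'E'
from h import *
np.set_printoptions(precision=4,suppress=True)
s=monitor.read_state(); print(s['clock'],s['eef_pos'],s['eef_rot'],s['opening'])
D={}
for c in('scene','top'):
    d=D[c]=snap(c,c+'0.png'); print(c,d['pose'],d['intrinsics'][0,0])
    for n in('trivet_blue','trivet_yellow','trivet_green'):
        print(n,[(round(r['score'],2),np.round(r['pixel']),r['pixels'].sum()) for r in eyes.outline_of(n,c)],[(round(r['score'],2),np.round(r['pixel'],1)) for r in eyes.spot_point(n,c)])
    print([(round(r['score'],2),np.round(r['pixel'],1),atz(d,r['pixel'],.01)) for r in eyes.spot_point('slot',c)])
a=np.vstack([D['scene']['img'],D['top']['img']]);cv2.imwrite('pics/both.png',cv2.resize(a,None,fx=.75,fy=.75,interpolation=cv2.INTER_AREA)[:,:,::-1])
E
```

```text
0.0 [0.1757 0.6256 0.4036] [ 0.1364  0.9907 -0.0009 -0.0001] 0.08541320604430679
scene [[-0.7927  0.3741 -0.4813  0.9905]
 [ 0.6094  0.5061 -0.6104  0.7463]
 [ 0.0152 -0.7771 -0.6291  0.7702]
 [ 0.      0.      0.      1.    ]] 443.5999202416299
trivet_blue [(0.87, array([426., 265.]), np.int64(2958)), (0.58, array([296., 223.]), np.int64(210)), (0.56, array([346., 217.]), np.int64(468))] [(0.79, array([305.9, 245.3])), (0.62, array([437.9, 243.1]))]
trivet_yellow [(0.51, array([277., 196.]), np.int64(220))] [(0.75, array([290.9, 221.3]))]
trivet_green [(0.82, array([328., 256.]), np.int64(371))] [(0.83, array([334.6, 275. ]))]
[(0.97, array([220.7, 173.5]), array([ 0.5618, -0.2646,  0.01  ])), (0.28, array([292.6, 220.2]), array([0.511 , 0.0306, 0.01  ]))]
top [[-0.0293 -0.9988  0.0386  0.3954]
 [-0.9995  0.0297  0.0084  0.0174]
 [-0.0096 -0.0383 -0.9992  0.8215]
 [ 0.      0.      0.      1.    ]] 377.6068584048237
trivet_blue [(0.92, array([253., 134.]), np.int64(1521)), (0.9, array([291., 225.]), np.int64(954)), (0.64, array([174., 241.]), np.int64(4568))] [(0.84, array([255.9, 148. ])), (0.69, array([302.1, 238.4])), (0.56, array([185.1, 273.5]))]
trivet_yellow [(0.82, array([308., 135.]), np.int64(1553))] [(0.88, array([310.5, 150.5]))]
trivet_green [(0.86, array([204., 126.]), np.int64(1506)), (0.63, array([306., 137.]), np.int64(1523))] [(0.55, array([213.5, 140.2]))]
[(0.71, array([257.2, 146.2]), array([0.5409, 0.1515, 0.01  ])), (0.7, array([448.9, 134. ]), array([ 0.5546, -0.2631,  0.01  ]))]
```

View pics/both.png

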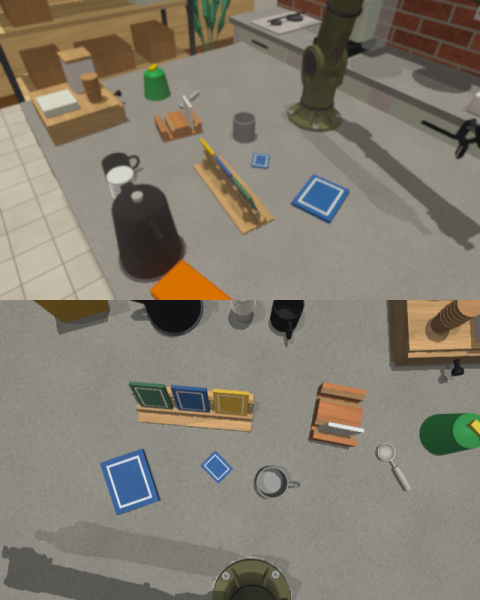

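The top view shows the stand's blue tile in the middle at about (253,134) full-resolution, between green and yellow. A small and a large blue decoy lie flat on the table. The rack is at about (448,140), with its empty slot on the +x side of the white tile. Next I fit poses.

```bash
cat >> h.py <<'E'
from scipy.optimize import least_squares
def tilepts(x,y,yaw,lean=.35,z=.024,w=.09,h=.11,t=.01):
    Rm=(R.from_euler('z',yaw)*R.from_euler('y',lean)).as_matrix()
    P=np.array([[a,b,c] for a in(-t/2,t/2) for b in(-w/2,w/2) for c in(0,h)])
    return P@Rm.T+[x,y,z]
def hullmask(d,P):
    m=np.zeros((400,640),np.uint8); cv2.fillConvexPoly(m,cv2.convexHull((proj(d,P)*16).round().astype(np.int32)),1,shift=4); return m
E
python3 - <<'E'
from h import *
np.set_printoptions(precision=4,suppress=True)
d=snap('top','top1.png')
for n in('trivet_blue','trivet_yellow','trivet_green'):
    r=eyes.outline_of(n,'top')[0]; c=max(cv2.findContours(r['pixels'].astype(np.uint8),0,1)[0],key=cv2.contourArea)
    b=cv2.boxPoints(cv2.minAreaRect(c)); print(n,b.round(1).tolist())
    # image centroid fit using upper two-corner edges: report top-edge points at z
    bt=b[np.argsort(b[:,1])[:2]]; print([atz(d,p,.024+.11*np.cos(.35)) for p in bt])
im=d['img']; a=cv2.resize(im[90:200,160:350],None,fx=4,fy=4,interpolation=2); e=cv2.resize(im[90:210,400:510],None,fx=4,fy=4,interpolation=2)
cv2.imwrite('pics/c1.png',a[:,:,::-1]);cv2.imwrite('pics/c2.png',e[:,:,::-1])
E
```

```text
trivet_blue [[131.1999969482422, 216.60000610351562], [190.89999389648438, 196.6999969482422], [214.5, 267.5], [154.8000030517578, 287.3999938964844]]
[array([0.43  , 0.2568, 0.1273]), array([0.3965, 0.3679, 0.1273])]
trivet_yellow [[227.3000030517578, 146.60000610351562], [229.10000610351562, 114.0], [280.6000061035156, 116.69999694824219], [278.8999938964844, 149.3000030517578]]
[array([0.5817, 0.1831, 0.1273]), array([0.5736, 0.0873, 0.1273])]
trivet_green [[169.3000030517578, 140.6999969482422], [172.3000030517578, 108.0999984741211], [232.8000030517578, 113.5999984741211], [229.8000030517578, 146.1999969482422]]
[array([0.5962, 0.2889, 0.1273]), array([0.5822, 0.1762, 0.1273])]
```

View pics/c1.png

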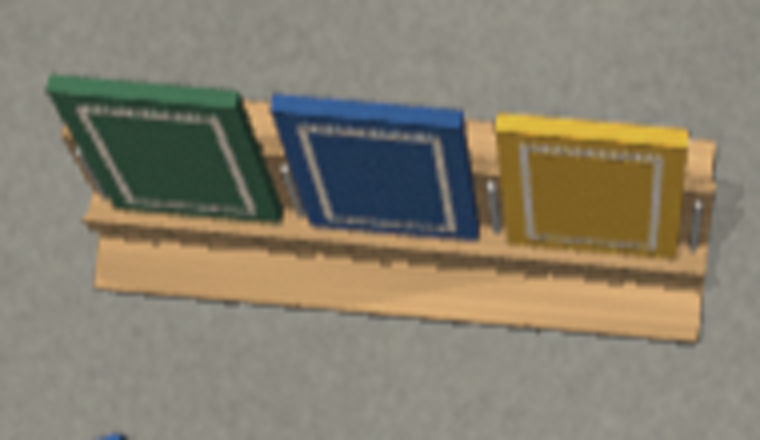

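View pics/c2.png

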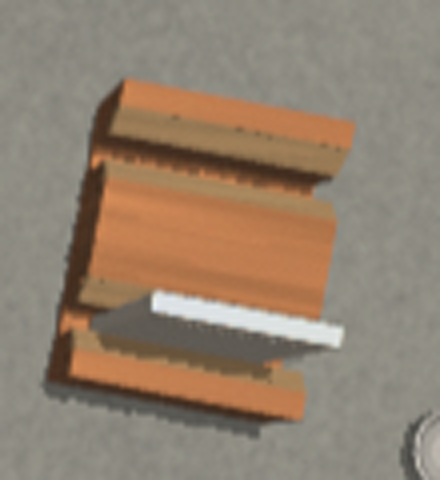

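Green, blue and yellow sit side by side in the stand. Blue's top back edge runs (273,95)-(462,110) in the crop, its front top edge (275,113)-(463,130), and its bottom right corner is (477,240). In the rack crop the empty slot runs from about (95,155) to (320,190), with the white tile below it.

```bash
python3 - <<'E'
from h import *
np.set_printoptions(precision=4,suppress=True)
d=snap('top')
px=np.array([[275.5,117.5],[228.25,113.75],[275.75,122.5],[228.75,118.25],[279.25,150],[237,146]])
idx=[5,7,1,3,0,2]
for free in(0,1):
    f=lambda p:(proj(d,tilepts(*p[:3],lean=p[3] if free else .35))[idx]-px).ravel()
    s=least_squares(f,[.53,.15,-.07,.35]); print(s.x,s.fun.round(1))
P=tilepts(*s.x); print('top back/front mid',P[[5,7]].mean(0),P[[1,3]].mean(0))
c=lambda u,v:(400+u/4,90+v/4)
for a in [(118,108),(352,150),(100,185),(335,215)]: print('mouth',atz(d,c(*a),.05))
for a in [(152,291),(343,327)]: print('white back',atz(d,c(*a),.12))
st=monitor.read_state();Rm=R.from_quat(st['eef_rot']).as_matrix();print(Rm)
# camera in tool
w=eyes.snapshot('wrist');print(w['tool_from_camera'],w['intrinsics'])
E
```

```text
[ 0.5364  0.1456 -0.1249  0.35  ] [ 0.8 -0.   0.  -0.7 -0.2 -0.5 -1.4 -0.7  0.4  1.1  0.5  1.2]
[ 0.5386  0.1451 -0.1254  0.3179] [ 0.7  0.4 -0.1 -0.4 -0.2  0.  -1.5 -0.3  0.6  0.1  0.7  0.2]
top back/front mid [0.5774 0.1402 0.1269] [0.568  0.1414 0.1301]
mouth [ 0.5831 -0.2111  0.05  ]
mouth [ 0.5576 -0.3297  0.05  ]
mouth [ 0.5436 -0.2002  0.05  ]
mouth [ 0.5244 -0.3195  0.05  ]
white back [ 0.4798 -0.2026  0.12  ]
white back [ 0.4603 -0.2902  0.12  ]
[[-0.9628  0.2704  0.    ]
 [ 0.2704  0.9628  0.    ]
 [-0.      0.     -1.    ]]
[[ 0.0012 -0.9467 -0.3221  0.0826]
 [ 1.      0.0016 -0.0012  0.0008]
 [ 0.0017 -0.3221  0.9467  0.0314]
 [ 0.      0.      0.      1.    ]] [[323.8754   0.     324.2886]
 [  0.     323.8754 198.2038]
 [  0.       0.       1.    ]]
```

>>> {"op": "arm_command", "data": {"targets": "-0.037 -0.026 0 0.1 0;-0.073 -0.051 0 0.2 0;-0.11 -0.077 0 0.3 0;-0.146 -0.103 0 0.41 0;-0.183 -0.128 0 0.51 0;-0.22 -0.154 0 0.61 0;-0.256 -0.18 0 0.71 0;-0.293 -0.206 0 0.81 0;-0.33 -0.231 0 0.91 0;-0.366 -0.257 0 1.01 0"}}

```text
clock: 2.1
eef_pos: [0.4596, 0.2778, 0.4051]
eef_rot: [0.6, 0.8, 0.001, 0.0]
force: [0.8, 0.3, 0.3]
opening: 0.0857
grasp_force: 0.0
```

```bash
cat >> h.py <<'E'
def need(x,y,z,yang):
    "shift in tool axes + turn to put TCP at xyz with tool y at world angle yang"
    s=monitor.read_state(); Rm=R.from_quat(s['eef_rot']).as_matrix()
    cur=np.arctan2(Rm[1,1],Rm[0,1]); t=-(yang-cur); t=(t+np.pi)%(2*np.pi)-np.pi
    print('t',round(s['clock'],2),'pos',np.round(s['eef_pos'],4),'F',np.round(s['force'],1),'open',round(s['opening'],4),'yang',round(cur,4),'down',Rm[2,2].round(4))
    print('shift',(Rm.T@(np.array([x,y,z])-s['eef_pos'])).round(4),'turn',round(t,4))
E
python3 -c "
from h import *
need(.572,.141,.40,-.125)"
```

```text
t 2.1 pos [0.4596 0.2778 0.4051] F [0.8 0.3 0.3] open 0.0857 yang 0.283 down -1.0
shift [-0.1627  0.0698  0.0051] turn 0.408
```

>>> {"op": "arm_command", "data": {"targets": "-0.04 0.017 0 0.1 0;-0.08 0.035 0.002 0.2 0;-0.12 0.052 0.004 0.3 0;-0.163 0.07 0.005 0.408 0;-0.163 0.07 0.005 0.408 0;-0.163 0.07 0.005 0.408 0"}}

```text
clock: 2.7
eef_pos: [0.5724, 0.1416, 0.3996]
eef_rot: [0.749, 0.662, -0.0, 0.0]
force: [-1.2, 0.7, 0.5]
opening: 0.0851
grasp_force: 0.0
```

```bash
python3 -c "
from h import *
need(.572,.141,.40,-.125)
d=snap('wrist','w1.png')
for r in eyes.outline_of('trivet_blue','wrist'): print(r['score'],r['pixel'],r['pixels'].sum())
print(proj(d,tilepts(.5364,.1456,-.125)).round(0).tolist())"
```

```text
t 2.7 pos [0.5724 0.1416 0.3996] F [-1.2  0.7  0.5] open 0.0851 yang -0.1235 down -1.0
shift [-0.0007 -0.0003 -0.0004] turn 0.0015
0.78 [311.9, 182.4] 4501
0.7 [69.3, 29.6] 11096
[[288.0, 208.0], [320.0, 252.0], [285.0, 127.0], [319.0, 144.0], [296.0, 207.0], [331.0, 250.0], [294.0, 127.0], [332.0, 143.0]]
```

View pics/w1.png

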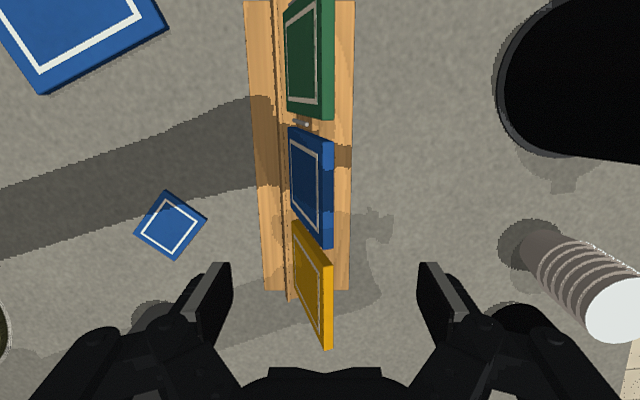

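The wrist view shows the blue tile in the stand from (290,127) to (334,248), close to where my model projects it, with the open fingers either side of column 324. Refining the fit with the mask.

```bash
python3 - <<'E'
from h import *
from scipy.optimize import minimize
np.set_printoptions(precision=4,suppress=True)
d=snap('wrist'); r=eyes.outline_of('trivet_blue','wrist')[0]; m=r['pixels'].astype(np.uint8)
def fit(fn,x0):
    best=None
    c=lambda p:(cv2.GaussianBlur((fn(p)^m).astype(np.float32),(1,1),0)).sum()
    return minimize(c,x0,method='Nelder-Mead',options=dict(initial_simplex=np.array([x0]+[np.array(x0)+e for e in np.diag([.006,.006,.06,.05][:len(x0)])]),xatol=1e-4,fatol=1))
for x0 in ([.536,.1456,-.125],[.536,.1456,-.125,.35]):
    s=fit(lambda p:hullmask(d,tilepts(*p)),x0); P=tilepts(*s.x); print(s.x,s.fun,m.sum(),'top back/front',P[[5,7]].mean(0),P[[1,3]].mean(0))
c=max(cv2.findContours(m,0,1)[0],key=cv2.contourArea); print(cv2.approxPolyDP(c,3,True)[:,0].tolist())
print(proj(d,P).round(0).tolist())
E
```

```text
[ 0.5383  0.1455 -0.0939] 233.0 4557 top back/front [0.5805 0.1415 0.1256] [0.5712 0.1424 0.129 ]
[ 0.5398  0.1456 -0.1006  0.3323] 108.0 4557 top back/front [0.5802 0.1415 0.1264] [0.5708 0.1424 0.1296]
[[291, 129], [292, 210], [323, 252], [331, 252], [335, 239], [336, 146]]
[[293.0, 210.0], [324.0, 254.0], [289.0, 129.0], [322.0, 146.0], [301.0, 209.0], [335.0, 252.0], [298.0, 129.0], [335.0, 145.0]]
```

>>> {"op": "arm_command", "data": {"targets": "0 0.001 0.03 -0.01 0.3;0 0.003 0.06 -0.02 0.6;0 0.003 0.085 -0.02 0.68;0 0.003 0.1 -0.02 0.68;0 0.003 0.1025 -0.02 0.68;0 0.003 0.1025 -0.02 0.68;0 0.003 0.1025 -0.02 0.68"}}

```text
clock: 3.6
eef_pos: [0.5755, 0.1429, 0.2988]
eef_rot: [0.742, 0.671, 0.001, 0.0]
force: [0.3, -0.3, -0.3]
opening: 0.0274
grasp_force: 0.0
```

```bash
python3 -c "
from h import *
need(.575,.142,.297,-.105)
d=snap('wrist','w2.png')
cv2.imwrite('pics/w2c.png',cv2.resize(d['img'][150:400,220:430],None,fx=2.4,fy=2.4,interpolation=2)[:,:,::-1])
print(proj(d,tilepts(.5398,.1456,-.10,.34)).round(0).tolist())"
```

```text
t 3.6 pos [0.5755 0.1429 0.2988] F [ 0.3 -0.3 -0.3] open 0.0274 yang -0.1005 down -1.0
shift [-0.0009 -0.0004  0.0018] turn 0.0045
[[274.0, 252.0], [315.0, 345.0], [268.0, 144.0], [313.0, 183.0], [286.0, 250.0], [333.0, 340.0], [282.0, 143.0], [334.0, 181.0]]
```

View pics/w2c.png

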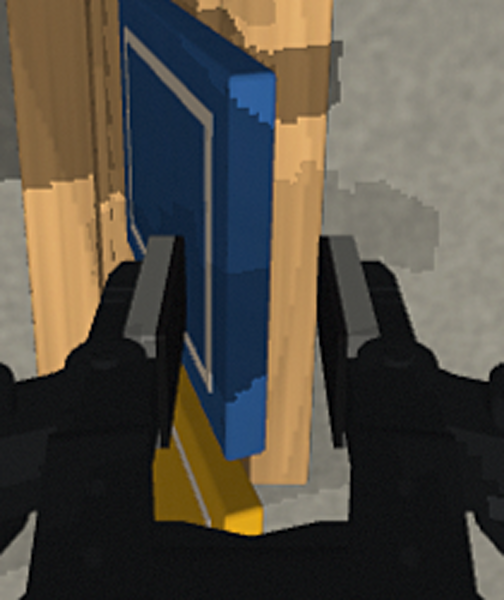

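The tile's top edge is centred: both pad-to-tile gaps are about 47 px in the crop (pads at 182 and 320, tile 229-273). Closing shallowly on the top edge so that the lean is kept.

>>> {"op": "arm_command", "data": {"targets": "0 0 0.001 0 0.68;0 0 0.001 0 0.85;0 0 0.001 0 1;0 0 0.001 0 1;0 0 0.001 0 1"}}

```text
clock: 4.15
eef_pos: [0.5751, 0.1425, 0.2969]
eef_rot: [0.742, 0.67, 0.0, 0.0]
force: [-1.1, -0.4, 4.4]
opening: 0.0074
grasp_force: 57.0
```

```bash
python3 -c "
from h import *
need(.575,.142,.297,-.105); print(monitor.read_state()['grasp_force'])
d=snap('wrist','w3.png')
cv2.imwrite('pics/w3c.png',cv2.resize(d['img'][150:400,220:430],None,fx=2.4,fy=2.4,interpolation=2)[:,:,::-1])"
```

```text
t 4.15 pos [0.5751 0.1425 0.2969] F [-1.1 -0.4  4.4] open 0.0074 yang -0.1012 down -1.0
shift [-0.0006 -0.0001 -0.0001] turn 0.0038
56.95908094759943
```

View pics/w3c.png

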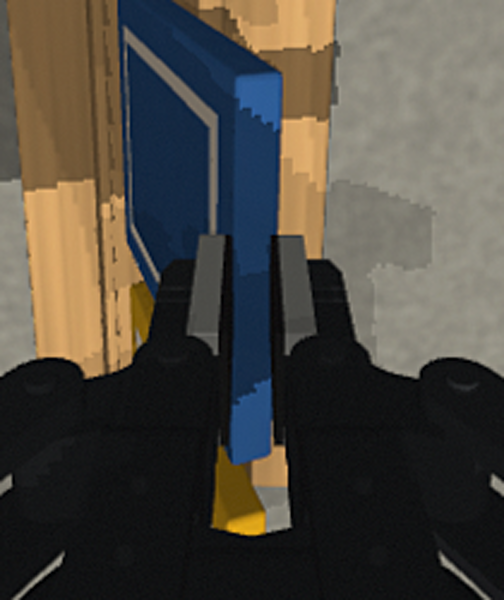

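>>> {"op": "arm_command", "data": {"targets": "0 0.001 -0.003 0 1;0 0.003 -0.008 0 1;0 0.0055 -0.015 0 1;0 0.009 -0.025 0 1;0 0.013 -0.037 0 1;0 0.018 -0.05 0 1;0 0.024 -0.065 0 1;0 0.03 -0.083 0 1;0 0.03 -0.1 0 1;0 0.03 -0.1 0 1"}}

```text
clock: 5.2
eef_pos: [0.6061, 0.1392, 0.4001]
eef_rot: [0.742, 0.67, 0.003, 0.001]
force: [0.8, -0.9, -2.3]
opening: 0.0076
grasp_force: 55.3
```

```bash
python3 - <<'E'
from h import *
need(.575,.142,.297,-.105); print(monitor.read_state()['grasp_force'])
w=snap('wrist'); s=snap('scene')
a=np.hstack([cv2.resize(w['img'][100:400,200:440],(400,500)),cv2.resize(s['img'][120:320,220:380],(400,500))])
cv2.imwrite('pics/w4.png',a[:,:,::-1])
E
```

```text
t 5.2 pos [0.6061 0.1392 0.4001] F [ 0.8 -0.9 -2.3] open 0.0076 yang -0.1015 down -1.0
shift [-0.0006 -0.0319  0.1029] turn 0.0035
55.27369949966669
```

View pics/w4.png

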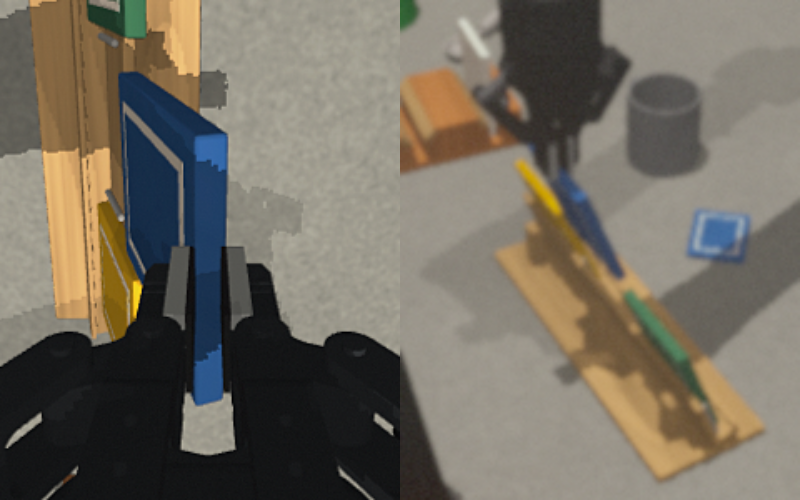

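The tile is clear of the stand, still leaning, held by its top edge; yellow and green are in place. Fitting its pose in the hand from the corners at (317,181), (336,182), (316,341), (334,339), (273,144), then working out the approach.

```bash
python3 - <<'E'
from h import *
np.set_printoptions(precision=4,suppress=True)
s=monitor.read_state(); d=snap('wrist')
px=np.array([[317,181],[336.2,182.2],[315.8,341.2],[333.8,338.8],[273.2,144.4]]); idx=[3,7,1,5,2]
f=lambda p:(proj(d,tilepts(p[0],p[1],p[2],p[3],p[4]))[idx]-px).ravel()
q=least_squares(f,[.57,.14,-.1,.35,.12]); print(q.x,q.fun.round(1))
x=q.x; print('bottom centre rel TCP', x[[0,1,4]]-s['eef_pos'])
P=tilepts(*x); print('top z',P[:,2].max(), 'tips', s['eef_pos'][2]-.173)
need(.6,-.26,.40,-.21)
E
```

```text
[ 0.5716  0.1411 -0.1091  0.324   0.1184] [-0.7  1.7  0.7 -1.3  0.3  0.8 -0.4 -1.   0.1 -0.5]
bottom centre rel TCP [-0.0334  0.0017 -0.2784]
top z 0.22422005430746733 tips 0.22372358014579696
t 5.35 pos [0.6047 0.1395 0.3958] F [-0.5  0.5 -3. ] open 0.0071 yang -0.1009 down -1.0
shift [-0.3979  0.0356 -0.0042] turn 0.1091
```

>>> {"op": "arm_command", "data": {"targets": "0 0 -0.015 0 1;-0.004 0 -0.03 0 1;-0.015 0.001 -0.036 0.004 1;-0.035 0.002 -0.036 0.01 1;-0.06 0.003 -0.036 0.017 1;-0.09 0.0045 -0.036 0.025 1;-0.12 0.006 -0.036 0.033 1;-0.15 0.0075 -0.036 0.041 1;-0.18 0.009 -0.036 0.05 1;-0.21 0.0105 -0.036 0.058 1"}}

```text
clock: 6.35
eef_pos: [0.5929, -0.0741, 0.4321]
eef_rot: [0.762, 0.648, -0.0, 0.0]
force: [-0.4, -0.6, -1.8]
opening: 0.007
grasp_force: 55.6
```

```bash
python3 -c "
from h import *
need(.585,-.26,.43,-.21)"
```

```text
t 6.35 pos [ 0.5929 -0.0741  0.4321] F [-0.4 -0.6 -1.8] open 0.007 yang -0.162 down -1.0
shift [-0.1847  0.0221  0.0022] turn 0.048
```

>>> {"op": "arm_command", "data": {"targets": "-0.03 0.004 0 0.01 1;-0.06 0.007 0 0.02 1;-0.09 0.011 0 0.03 1;-0.12 0.014 0 0.038 1;-0.147 0.017 0 0.044 1;-0.167 0.02 0 0.048 1;-0.18 0.021 0 0.048 1;-0.18 0.021 0 0.048 1;-0.18 0.021 0 0.048 1"}}

```text
clock: 7.25
eef_pos: [0.586, -0.2514, 0.432]
eef_rot: [0.776, 0.63, 0.0, -0.001]
force: [0.4, 0.3, -2.9]
opening: 0.0072
grasp_force: 55.6
```

```bash
python3 - <<'E'
from h import *
np.set_printoptions(precision=4,suppress=True)
need(.585,-.272,.43,-.21)
d=snap('wrist','w5.png'); print([(round(r['score'],2),np.round(r['pixel'],1),atz(d,r['pixel'],.01)) for r in eyes.spot_point('slot','wrist')])
np.savez('w5.npz',pose=d['pose'],K=d['intrinsics'])
t=snap('top'); print([(round(r['score'],2),np.round(r['pixel'],1),atz(t,r['pixel'],.01)) for r in eyes.spot_point('slot','top')])
E
```

```text
t 7.25 pos [ 0.586  -0.2514  0.432 ] F [ 0.4  0.3 -2.9] open 0.0072 yang -0.2073 down -1.0
shift [-0.0204  0.0032  0.002 ] turn 0.0027
[]
[(0.94, array([449.8, 134.6]), array([ 0.5532, -0.265 ,  0.01  ]))]
```

View pics/w5.png

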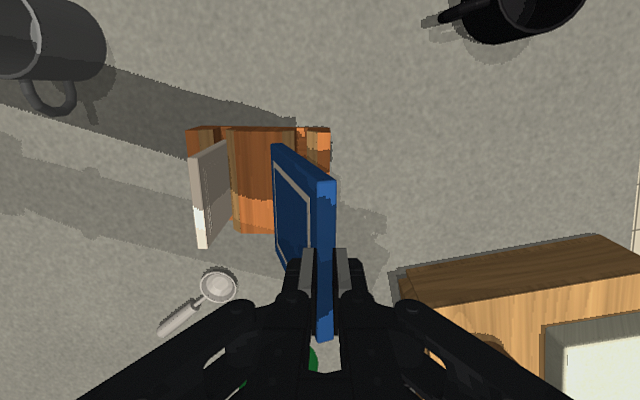

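The wrist view shows the leaning tile hanging over the rack (bottom far corner at about (273,145)). The rack's +y end is at row 127 and the empty slot is near columns 295-310. Checking the slot's lateral position numerically.

```bash
python3 - <<'E'
from h import *
np.set_printoptions(precision=1,suppress=True,linewidth=200)
z=np.load('w5.npz'); d=dict(pose=z['pose'],intrinsics=z['K'])
c=np.array([.5532,-.265,.01]); M=R.from_euler('z',-.21).as_matrix()
L=[(a,.06,h) for a,h in((-19,.04),(-7,.028),(-7,0),(7,0),(7,.028),(19,.04))]
for l in L: print(l, proj(d,c+M@np.array([l[0]/1000,l[1],l[2]])))
im=cv2.imread('pics/w5.png')[:,:,::-1]
for r in (125,127,129,131,134,138): print(r,[tuple(int(v) for v in im[r,k]) for k in range(286,336,2)])
a=cv2.resize(im[110:260,180:345],None,fx=4.5,fy=3.9,interpolation=2)
cv2.imwrite('pics/w5c.png',a[:,:,::-1])
E
```

```text
(-19, 0.06, 0.04) [[279. 131.]]
(-7, 0.06, 0.028) [[291.3 129.7]]
(-7, 0.06, 0) [[293.6 126.8]]
(7, 0.06, 0) [[305.4 126.8]]
(7, 0.06, 0.028) [[304.  129.7]]
(19, 0.06, 0.04) [[314.6 131.2]]
125 [(89, 88, 82), (86, 87, 82), (85, 86, 80), (89, 89, 82), (86, 88, 81), (159, 157, 145), (135, 134, 123), (146, 146, 135), (151, 152, 139), (153, 153, 141), (139, 139, 128), (136, 135, 125), (149, 147, 135), (146, 145, 133), (136, 134, 124), (127, 126, 117), (143, 141, 131), (145, 144, 132), (130, 129, 119), (146, 143, 131), (146, 143, 132), (143, 140, 130), (141, 138, 127), (139, 136, 126), (146, 142, 131)]
127 [(85, 48, 21), (85, 48, 21), (85, 47, 22), (85, 49, 25), (83, 54, 34), (87, 54, 29), (118, 70, 37), (122, 76, 44), (116, 68, 35), (85, 52, 29), (95, 59, 34), (84, 53, 32), (78, 58, 39), (81, 59, 42), (85, 62, 45), (85, 61, 46), (79, 56, 39), (78, 56, 39), (81, 60, 45), (76, 63, 52), (72, 60, 51), (119, 107, 94), (140, 137, 126), (143, 140, 128), (149, 145, 132)]
129 [(74, 45, 24), (69, 41, 21), (71, 44, 25), (71, 44, 24), (74, 44, 23), (133, 81, 43), (232, 143, 77), (226, 139, 75), (23
[... 710 characters left out ...]
26), (121, 74, 41), (105, 65, 36), (212, 133, 72), (198, 121, 66), (122, 80, 46), (157, 122, 77), (163, 125, 80), (152, 118, 75), (154, 118, 74), (161, 124, 80), (217, 130, 70), (215, 132, 73), (216, 133, 73), (213, 132, 73), (213, 131, 71), (209, 129, 71), (175, 125, 90), (141, 141, 129), (146, 142, 131)]
138 [(109, 85, 54), (105, 81, 51), (100, 77, 48), (111, 87, 56), (80, 56, 34), (71, 42, 22), (95, 58, 35), (119, 72, 41), (117, 72, 40), (113, 70, 37), (117, 78, 44), (156, 122, 77), (162, 124, 79), (153, 118, 74), (155, 119, 75), (159, 122, 79), (215, 131, 69), (211, 131, 72), (213, 132, 72), (210, 130, 72), (210, 130, 71), (206, 125, 67), (164, 119, 86), (139, 139, 129), (141, 138, 127)]
```

View pics/w5c.png

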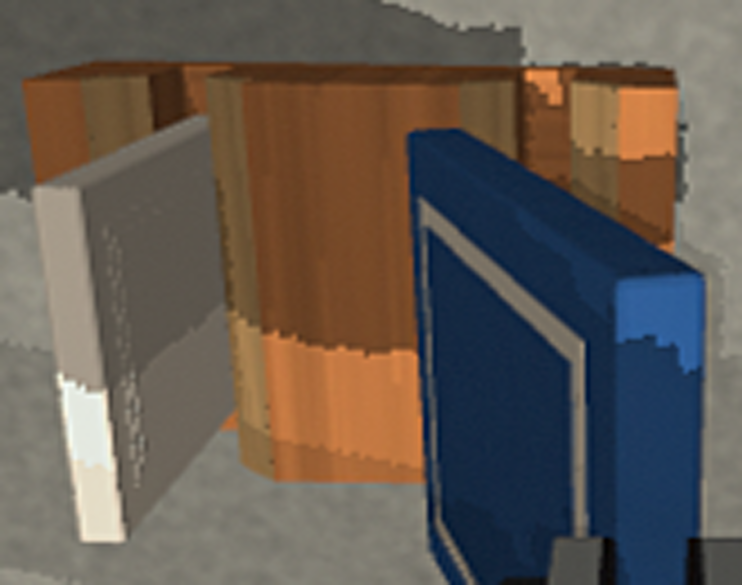

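The crop shows the empty slot's walls at columns 521-571 and its mouth at 460-618. That is about 3 mm further +x than the top-camera estimate, so I use slot ≈ (0.556, -0.2655) in the robot frame. Lowering while still leaning.

>>> {"op": "arm_command", "data": {"targets": "-0.006 0.002 0.01 0 1;-0.014 0.004 0.03 0 1;-0.0184 0.006 0.052 0 1;-0.0184 0.006 0.074 0 1;-0.0184 0.006 0.092 0 1;-0.0184 0.006 0.104 0 1;-0.0184 0.006 0.11 0 1;-0.0184 0.006 0.112 0 1;-0.0184 0.006 0.112 0 1;-0.0184 0.006 0.112 0 1"}}

```text
clock: 8.45
eef_pos: [0.5887, -0.271, 0.3212]
eef_rot: [0.776, 0.63, 0.001, 0.001]
force: [-0.1, -0.3, -2.0]
opening: 0.0076
grasp_force: 55.6
```

```bash
python3 - <<'E'
from h import *
np.set_printoptions(precision=1,suppress=True,linewidth=200)
need(.588,-.2706,.309,-.21)
d=snap('wrist','w6.png'); im=d['img']
c=np.array([.556,-.2655,.01]); M=R.from_euler('z',-.21).as_matrix()
for l in [(a,.06,h) for a,h in((-19,.04),(-7,.028),(7,.028),(19,.04))]: print(l, proj(d,c+M@np.array([l[0]/1000,l[1],l[2]])))
print('tile', proj(d,tilepts(.556-.001,-.2655,-.21,.33,.045)).tolist())
r=eyes.outline_of('trivet_blue','wrist')[0]; cc=max(cv2.findContours(r['pixels'].astype(np.uint8),0,1)[0],key=cv2.contourArea); print(cv2.approxPolyDP(cc,2.5,True)[:,0].tolist())
cv2.imwrite('pics/w6c.png',cv2.resize(im[60:400,180:400],None,fx=1.75,fy=1.75,interpolation=2)[:,:,::-1])
E
```

```text
t 8.45 pos [ 0.6 -0.3  0.3] F [-0.1 -0.3 -2. ] open 0.0076 yang -0.2069 down -1.0
shift [ 0. -0.  0.] turn 0.0031
(-19, 0.06, 0.04) [[251.4 123.8]]
(-7, 0.06, 0.028) [[270.5 122.2]]
(7, 0.06, 0.028) [[288.9 122.3]]
(19, 0.06, 0.04) [[303.7 124. ]]
tile [[276.64098657107513, 251.09607866637919], [316.1941509214583, 344.1195369662302], [271.4219821546538, 144.0752377589688], [315.4123999418305, 183.18553628053212], [288.29433443194046, 249.3085233929637], [333.6295924050763, 339.71933292422995], [284.5236463005493, 143.41613904971277], [336.3092414505049, 181.2724258578616]]
[[274, 143], [271, 144], [276, 252], [285, 268], [293, 257], [301, 256], [304, 247], [317, 249], [315, 338], [317, 342], [331, 340], [336, 180], [284, 144]]
```

```bash
python3 - <<'E'
import cv2
im=cv2.imread('pics/w6.png')[:,:,::-1]
for r in (126,129,133,138): print(r,[(k,*[int(v) for v in im[r,k]]) for k in range(244,316,2)])
E
```

```text
126 [(244, 121, 76, 41), (246, 118, 73, 41), (248, 112, 69, 38), (250, 204, 126, 68), (252, 163, 129, 83), (254, 181, 140, 89), (256, 185, 142, 91), (258, 174, 134, 86), (260, 185, 140, 90), (262, 174, 133, 83), (264, 165, 126, 78), (266, 178, 137, 87), (268, 182, 141, 91), (270, 180, 137, 87), (272, 71, 42, 21), (274, 74, 46, 24), (276, 148, 92, 51), (278, 208, 129, 72), (280, 205, 126, 70), (282, 205, 128, 70), (284, 207, 128, 71), (286, 214, 132, 73), (288, 111, 70, 40), (290, 163, 128, 82), (292, 165, 126, 80), (294, 168, 129, 82), (296, 163, 127, 80), (298, 153, 119, 75), (300, 174, 133, 85), (302, 104, 82, 54), (304, 217, 138, 77), (306, 235, 144, 79), (308, 235, 145, 80), (310, 235, 145, 80), (312, 237, 147, 81), (314, 203, 127, 68)]
129 [(244, 120, 74, 41), (246, 116, 72, 41), (248, 117, 72, 40), (250, 124, 75, 43), (252, 107, 80, 51), (254, 104, 81, 51), (256, 110, 85, 55), (258, 126, 97, 62), (260, 96, 74, 47), (262, 184, 143, 88), (264, 170, 130, 82), (266, 164, 126, 79), (268, 188, 146, 94), (270, 181, 138, 88), (272, 72, 43, 23), (274, 75, 47, 26), (276, 135, 83, 44), (2
[... 1161 characters left out ...]
16, 71, 39), (248, 117, 72, 40), (250, 121, 73, 40), (252, 116, 78, 46), (254, 108, 84, 55), (256, 111, 85, 55), (258, 112, 87, 56), (260, 111, 86, 54), (262, 109, 84, 54), (264, 104, 80, 51), (266, 108, 83, 53), (268, 114, 88, 57), (270, 113, 87, 56), (272, 61, 36, 18), (274, 64, 40, 21), (276, 75, 47, 27), (278, 129, 81, 44), (280, 123, 76, 43), (282, 122, 75, 43), (284, 122, 76, 42), (286, 123, 77, 42), (288, 121, 74, 41), (290, 102, 81, 51), (292, 105, 80, 52), (294, 176, 134, 86), (296, 168, 130, 82), (298, 156, 119, 75), (300, 169, 129, 83), (302, 168, 130, 84), (304, 211, 133, 74), (306, 222, 136, 76), (308, 218, 135, 74), (310, 216, 134, 73), (312, 219, 136, 74), (314, 215, 133, 73)]
```

The slot edges (walls at 271 and 289, mouth at 251 and 303) match the model. Continuing down while leaning.

>>> {"op": "arm_command", "data": {"targets": "0 -0.0005 0.003 0 1;0 -0.001 0.006 0 1;0 -0.001 0.009 0 1;0 -0.001 0.012 0 1;0 -0.001 0.014 0 1;0 -0.001 0.016 0 1;0 -0.001 0.016 0 1"}}

```text
clock: 9.25
eef_pos: [0.5884, -0.2708, 0.306]
eef_rot: [0.776, 0.63, 0.001, 0.002]
force: [-0.2, -0.1, -2.3]
opening: 0.007
grasp_force: 55.6
```

>>> {"op": "arm_command", "data": {"targets": "0 -0.004 -0.001 0 1;0 -0.008 -0.002 0 1;0 -0.012 -0.003 0 1;0 -0.016 -0.004 0 1;0 -0.016 -0.004 0 1"}}

```text
clock: 9.75
eef_pos: [0.5713, -0.2673, 0.3083]
eef_rot: [0.777, 0.63, 0.0, 0.0]
force: [0.8, -0.0, -3.3]
opening: 0.007
grasp_force: 56.8
```

```bash
python3 - <<'E'
from h import *
np.set_printoptions(precision=4,suppress=True)
need(.556,-.264,.309,-.21)
d=snap('wrist','w7.png')
r=eyes.outline_of('trivet_blue','wrist')[0]; cc=max(cv2.findContours(r['pixels'].astype(np.uint8),0,1)[0],key=cv2.contourArea); print(cv2.approxPolyDP(cc,2.5,True)[:,0].tolist())
for l in(.33,.17): 
  for b in (.033,.04): print(l,b,proj(d,tilepts(.555,-.2655,-.21,l,b))[[2,6,3,7]].round(0).tolist())
E
```

```text
t 9.75 pos [ 0.5713 -0.2673  0.3083] F [ 0.8 -0.  -3.3] open 0.007 yang -0.2074 down -1.0
shift [ 0.     -0.0156 -0.0007] turn 0.0026
[[296, 143], [296, 241], [300, 256], [305, 247], [318, 249], [315, 339], [323, 341], [332, 335], [330, 250], [335, 240], [336, 182], [307, 144]]
0.33 0.033 [[295.0, 145.0], [308.0, 144.0], [356.0, 184.0], [376.0, 182.0]]
0.33 0.04 [[295.0, 146.0], [308.0, 146.0], [357.0, 189.0], [378.0, 187.0]]
0.17 0.033 [[295.0, 144.0], [309.0, 144.0], [317.0, 186.0], [339.0, 185.0]]
0.17 0.04 [[294.0, 146.0], [308.0, 146.0], [316.0, 191.0], [340.0, 190.0]]
```

Straightening works: bottom stays in the slot and the lean is down to about 0.17 rad. Continuing.

>>> {"op": "arm_command", "data": {"targets": "0 -0.004 -0.0005 0 1;0 -0.008 -0.001 0 1;0 -0.012 -0.0015 0 1;0 -0.0155 -0.0015 0 1;0 -0.0155 -0.0015 0 1;0 -0.0155 -0.0015 0 1"}}

```text
clock: 10.45
eef_pos: [0.5564, -0.2641, 0.3098]
eef_rot: [0.776, 0.63, 0.0, -0.0]
force: [1.4, 0.3, -1.5]
opening: 0.0063
grasp_force: 58.6
```

```bash
python3 - <<'E'
from h import *
np.set_printoptions(precision=4,suppress=True)
need(.556,-.264,.309,-.21)
d=snap('wrist','w8.png')
r=eyes.outline_of('trivet_blue','wrist')[0]; cc=max(cv2.findContours(r['pixels'].astype(np.uint8),0,1)[0],key=cv2.contourArea); print(cv2.approxPolyDP(cc,2.5,True)[:,0].tolist())
for l in(.04,0): print(l,proj(d,tilepts(.555,-.2655,-.21,l,.033))[[2,6,3,7]].round(0).tolist())
E
```

```text
t 10.45 pos [ 0.5564 -0.2641  0.3098] F [ 1.4  0.3 -1.5] open 0.0063 yang -0.207 down -1.0
shift [ 0.     -0.0004  0.0008] turn 0.003
[[316, 142], [314, 246], [318, 249], [316, 338], [328, 339], [332, 330], [330, 279], [336, 181], [327, 144]]
0.04 [[316.0, 144.0], [329.0, 144.0], [319.0, 186.0], [342.0, 186.0]]
0 [[316.0, 144.0], [329.0, 144.0], [309.0, 186.0], [332.0, 186.0]]
```

>>> {"op": "arm_command", "data": {"targets": "0 0 0.004 0 1;0 0 0.008 0 1;0 0 0.012 0 1;0 0 0.016 0 1;0 0 0.019 0 1;0 0 0.021 0 1;0 0 0.021 0 1"}}

```text
clock: 11.25
eef_pos: [0.5581, -0.2639, 0.2912]
eef_rot: [0.776, 0.631, 0.002, 0.001]
force: [0.9, 1.6, 9.5]
opening: 0.0065
grasp_force: 60.5
```

```bash
python3 - <<'E'
from h import *
np.set_printoptions(precision=4,suppress=True)
need(.556,-.264,.287,-.21)
d=snap('wrist','w9.png')
r=eyes.outline_of('trivet_blue','wrist')[0]; cc=max(cv2.findContours(r['pixels'].astype(np.uint8),0,1)[0],key=cv2.contourArea); print(cv2.approxPolyDP(cc,2,True)[:,0].tolist())
for y in(-.2655,-.27):
  for b in(.01,.016): 
    for l in(0,.05): print(y,b,l,proj(d,tilepts(.556,y,-.21,l,b))[[2,6,3,7,1,5]].round(0).tolist())
t=snap('top')
for r in eyes.outline_of('trivet_blue','top'): print(r['score'],r['pixel'],r['pixels'].sum())
E
```

```text
t 11.25 pos [ 0.5581 -0.2639  0.2912] F [0.9 1.6 9.5] open 0.0065 yang -0.2062 down -1.0
shift [-0.0005 -0.002   0.0042] turn 0.0038Traceback (most recent call last):
  File "<stdin>", line 5, in <module>
IndexError: list index out of range
```

```bash
python3 - <<'E'
from h import *
np.set_printoptions(precision=4,suppress=True)
d=snap('wrist','w9.png')
im=d['img'].astype(int); m=((im[...,2]>im[...,0]*1.5)&(im[...,2]>45)).astype(np.uint8)
for c in cv2.findContours(m,0,1)[0]:
    if cv2.contourArea(c)>60: print(cv2.approxPolyDP(c,2,True)[:,0].tolist())
for y in(-.2655,-.27):
  for b in(.01,.016): 
    for l in(0,.05): print(y,b,l,proj(d,tilepts(.556,y,-.21,l,b))[[2,6,3,7,1,5]].round(0).tolist())
E
```

```text
[[311, 177], [312, 247]]
[[313, 142], [311, 158], [315, 191], [315, 247], [318, 248], [318, 313], [315, 338], [329, 339], [332, 336], [331, 248], [334, 247], [336, 182], [323, 144]]
-0.2655 0.01 0 [[314.0, 144.0], [326.0, 144.0], [307.0, 184.0], [329.0, 184.0], [309.0, 344.0], [327.0, 344.0]]
-0.2655 0.01 0.05 [[314.0, 144.0], [326.0, 144.0], [319.0, 184.0], [341.0, 184.0], [319.0, 344.0], [337.0, 344.0]]
-0.2655 0.016 0 [[313.0, 145.0], [327.0, 145.0], [306.0, 188.0], [329.0, 188.0], [308.0, 353.0], [327.0, 353.0]]
-0.2655 0.016 0.05 [[313.0, 145.0], [327.0, 145.0], [319.0, 188.0], [342.0, 188.0], [319.0, 353.0], [338.0, 352.0]]
-0.27 0.01 0 [[315.0, 149.0], [328.0, 150.0], [309.0, 193.0], [331.0, 193.0], [311.0, 351.0], [329.0, 351.0]]
-0.27 0.01 0.05 [[315.0, 150.0], [328.0, 149.0], [321.0, 193.0], [343.0, 193.0], [321.0, 351.0], [339.0, 350.0]]
-0.27 0.016 0 [[315.0, 151.0], [328.0, 151.0], [308.0, 198.0], [331.0, 198.0], [310.0, 360.0], [329.0, 360.0]]
-0.27 0.016 0.05 [[315.0, 151.0], [328.0, 151.0], [321.0, 198.0], [344.0, 197.0], [321.0, 360.0], [340.0, 359.0]]
```

>>> {"op": "arm_command", "data": {"targets": "0 -0.001 0.001 0 1;0 -0.002 0.002 0 1;0 -0.002 0.002 0 1"}}

```text
clock: 11.7
eef_pos: [0.5569, -0.2637, 0.2911]
eef_rot: [0.776, 0.631, 0.003, 0.003]
force: [0.3, 2.1, 15.3]
opening: 0.0062
grasp_force: 61.7
```

Firm floor contact. Easing the pressure, then letting go and rising.

>>> {"op": "arm_command", "data": {"targets": "0 0 -0.003 0 1;0 0 -0.003 0 0.85;0 0 -0.003 0 0.75;0 0 -0.003 0 0.65;0 0 -0.003 0 0.55;0 0 -0.003 0 0.5;0 0 -0.02 0 0.5;0 0 -0.05 0 0.5;0 0 -0.09 0 0.5;0 0 -0.12 0 0.5"}}

```text
clock: 12.7
eef_pos: [0.5545, -0.264, 0.4088]
eef_rot: [0.776, 0.63, 0.0, 0.001]
force: [-0.0, -0.5, 0.2]
opening: 0.0425
grasp_force: 0.0
```

```bash
python3 - <<'E'
from h import *
np.set_printoptions(precision=4,suppress=True)
need(.556,-.264,.4,-.21)
w=snap('wrist'); s=snap('scene'); t=snap('top')
for d in(w,s,t):
    print([proj(d,tilepts(.556,-.2655,-.21,0,b)).round(0)[[1,5,3,7,0,2]].tolist() for b in(.01,)])
a=np.hstack([cv2.resize(w['img'][60:360,230:430],(333,500)),np.vstack([cv2.resize(s['img'][120:220,160:320],(400,250)),cv2.resize(t['img'][80:200,380:540],(400,250))])])
cv2.imwrite('pics/end.png',a[:,:,::-1])
E
```

```text
t 12.7 pos [ 0.5545 -0.264   0.4088] F [-0.  -0.5  0.2] open 0.0425 yang -0.2073 down -1.0
shift [0.0003 0.0014 0.0088] turn 0.0027
[[[319.0, 243.0], [331.0, 243.0], [319.0, 141.0], [332.0, 141.0], [321.0, 201.0], [321.0, 125.0]]]
[[[215.0, 133.0], [212.0, 133.0], [224.0, 148.0], [220.0, 149.0], [220.0, 164.0], [228.0, 181.0]]]
[[[494.0, 128.0], [494.0, 123.0], [446.0, 119.0], [447.0, 114.0], [470.0, 139.0], [429.0, 132.0]]]
```

View pics/end.png

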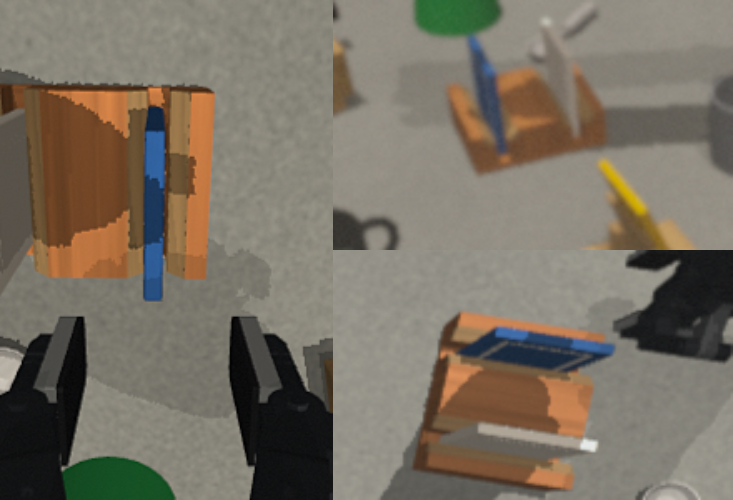

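The final view shows the blue tile upright in the empty slot, as tall as the white tile and within about 3 mm of the slot's middle. The gripper is clear and the yellow tile is in place. Handing in.

```bash
python3 -c "
from station import manip; print(manip.sign_off())"
```

```text
the job is handed in; nothing more can be done
None
```

The blue trivet is in the rack's empty slot, upright, fully down and about 3 mm off the slot's middle; it went in leaning and was then straightened. Yellow and green were left in the stand, and the job was handed in at about 13 s with no verdict returned.

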